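# Sort stray fittings into their sample-marked trays

## Task

Sort the five stray fittings on the workbench (two hexagon nuts, two wooden drawer knobs and one pull handle) into the three plywood trays: each kind goes into the tray that has a piece of that kind glued to the ledge behind it. Set each one down on the floor of its tray the same way up as you found it, not leaning on the rim or on another piece, and leave the roll of tape and the sanding block where they lie.

Things in the scene. Friction and masses are not known exactly. Their poses are not given: they have to be found in the camera images.
- nut_a: The first of two alike loose pieces: steel hexagon nut lying flat, 36 mm across the flats, 20 mm high, with a 24 mm hole through it. Origin: centre of its underside; z up; its x axis is square to one pair of flats (the other pairs lie 60 and 120 degrees on).
- nut_b: The second of two alike loose pieces: steel hexagon nut lying flat, 36 mm across the flats, 20 mm high, with a 24 mm hole through it. Origin: centre of its underside; z up; its x axis is square to one pair of flats (the other pairs lie 60 and 120 degrees on).
- knob_a: The first of two alike loose pieces: dark turned wooden drawer knob standing on its foot, 30 mm high: round foot 28 mm across, waist 18 mm, round mushroom head 36 mm across whose widest part is 17 to 25 mm above the foot. Origin: centre of the foot's underside; z up; round about z.
- knob_b: The second of two alike loose pieces: dark turned wooden drawer knob standing on its foot, 30 mm high: round foot 28 mm across, waist 18 mm, round mushroom head 36 mm across whose widest part is 17 to 25 mm above the foot. Origin: centre of the foot's underside; z up; round about z.
- handle: A loose dark steel pull handle standing on its feet like a small bridge: bar 88 mm long (its x), 10 mm wide (its y), 8 mm thick, underside at 24 mm and top at 32 mm, on two legs 36 mm either side of the middle, each with a flat foot 16 mm (x) by 22 mm (y). Origin: at its underside level (the feet), under the middle of the bar; z up.
- nut_tray: Pale plywood tray for nuts, fixed to the bench. Open compartment 100 mm (its x) by 124 mm (its y) inside, floor at 5 mm and rim at 24 mm above the bench, walls 5 mm. On its +x side a solid ledge 50 mm deep, 24 mm high, carries a glued sample: a hexagon nut, part of the tray, top at 44 mm, 82 mm from the origin. Origin: compartment centre at bench level; z up. Trays differ only in the sample.
- knob_tray: Pale plywood tray for knobs, fixed to the bench. Open compartment 100 mm (its x) by 124 mm (its y) inside, floor at 5 mm and rim at 24 mm above the bench, walls 5 mm. On its +x side a solid ledge 50 mm deep, 24 mm high, carries a glued sample: a wooden knob, part of the tray, top at 54 mm, 82 mm from the origin. Origin: compartment centre at bench level; z up. Trays differ only in the sample.
- handle_tray: Plywood tray for handles, fixed to the bench. Open compartment 100 mm (its x) by 124 mm (its y) inside, floor at 5 mm and rim at 24 mm, walls 5 mm. On its +x side a solid ledge 50 mm deep, 24 mm high, carries a glued sample: a pull handle (along y), part of the tray, top at 56 mm, 82 mm from the origin. Origin: compartment centre at bench level; z up. Trays differ only in the sample.
- tape_roll: Bystander: a loose cream roll of tape lying flat, 74 mm across, hole 52 mm, 24 mm high. Origin: centre of its underside.
- sanding_block: Bystander: a loose cork sanding block, 70 mm (x) by 42 mm (y) by 26 mm high. Origin: centre of its underside.
Not all that is in view belongs to the job. What is shaped like the nut_a but orange is not meant. Leave any turquoise look-alike of the knob_a alone.

How it is judged (in metres and radians):
At the end, for the whole second after the job is handed in: Each piece in the tray of its kind: origin within 45 mm (tray x) and 57 mm (tray y) of the tray's origin, underside under 10 mm above the bench (tray floor 5 mm), upright within 0.15 rad, at rest (under 0.02 m/s, 0.2 rad/s) (x of nut_a in the frame of nut_tray between -0.045 and 0.045 m and y of nut_a in the frame of nut_tray between -0.057 and 0.057 m and z of each of nut_a, nut_b in the frame of nut_tray below 0.01 m and angle between each of nut_a, nut_b, knob_a, knob_b, handle's own z axis and vertical below 0.15 rad and linear speed of each of nut_a, nut_b, knob_a, knob_b, handle below 0.02 m/s and angular speed of each of nut_a, nut_b, knob_a, knob_b, handle below 0.2 rad/s and x of nut_b in the frame of nut_tray between -0.045 and 0.045 m and y of nut_b in the frame of nut_tray between -0.057 and 0.057 m and x of knob_a in the frame of knob_tray between -0.045 and 0.045 m and y of knob_a in the frame of knob_tray between -0.057 and 0.057 m and z of each of knob_a, knob_b in the frame of knob_tray below 0.01 m and x of knob_b in the frame of knob_tray between -0.045 and 0.045 m and y of knob_b in the frame of knob_tray between -0.057 and 0.057 m and x of handle in the frame of handle_tray between -0.045 and 0.045 m and y of handle in the frame of handle_tray between -0.057 and 0.057 m and z of handle in the frame of handle_tray below 0.01 m); the robot touches nothing.
It fails at once if the roll of tape is shifted by more than 30 mm (distance of tape_roll from where it was at the start of the episode above 0.03 m).
It fails at once if the sanding block is shifted by more than 30 mm (distance of sanding_block from where it was at the start of the episode above 0.03 m).
It also fails if it takes over 128 s, if anything falls off the work surface, if the arm or the gripper's body presses on something with over 40 N, if the wrist force passes 120 N, or if a joint passes its speed limit or range.

## Robot

A 6-joint arm with a two-finger parallel gripper is mounted at the origin on the work surface. World frame = base frame: x ahead of the robot, y to its left, z up, the work surface at z = 0. Lengths are in mm, angles in rad, forces in N, time in s.
With the tool pointing down it reaches from about 400 to 825 mm from the base axis. Payload 7 kg.
Tool frame: the origin (TCP) lies at the very end of the fingers, on their centre line; the grasp point (between the pads) lies 19 mm behind it; z points along the fingers, y is the line along which they close (so a half turn about z gives the same grasp; the last joint's range is limited). The gripper opens to 88 mm and grips with 3 to 60 N. Pads are 19 mm wide; open, the fingers measure 130 mm over their backs; the gripper's body (78 mm by 193 mm) begins 47 mm behind the grasp point.
Start: joints at [1.536, 0.359, 0.012, 0, -1.224, -0.288], TCP at [214.134, 640.111, 226.561] pointing down, gripper open.
Joint ranges: [-3.07, 3.07], [-1.43, 2.12], [-1.02, 1.25], [-3.03, 1.67], [-3.05, -0], [-3.03, 3.03]. Speed limits (rad/s): [2.39, 2.39, 3.01, 3.14, 3.14, 3.14].

## Interface

Orientations are given as a unit quaternion [x, y, z, w].
In Python, from plant import bot gives the robot as it stands. Calls block until the motion is done:
- bot.move_ptp(position, orientation): joint-space move of the TCP to a pose.
- bot.line_to(position, velocity=150, ori=None): straight line of the TCP; ori=None keeps the orientation; velocity is the mean speed in mm/s.
- bot.move_joints(angles): joint-space move.
- bot.move_gripper(opening, force=None): finger opening in mm; force is the grip in N (None keeps the last); returns when the fingers have stopped.
- bot.pause(seconds).
- bot.solve_ik(position, orientation): joint angles nearest the present ones, or None.
- bot.read_state(): the state.
- bot.camera(name): name is "side" or "top"; returns the picture (420x560x3 uint8, red, green, blue); there is no depth.
- bot.get_calibration(name): a dict with "fx", "fy", "cx", "cy" (pixels), "distortion" ([k1, k2, p1, p2, k3] as OpenCV has them; the pictures are not rectified), "view" (4x4, takes a point from world to camera coordinates). Camera axes: x right, y up, looking along -z (the intrinsics and any distortion apply to the point x, -y, -z); pixel columns grow to the right and rows downward; lengths in mm; the calibration is good to about 2 mm. A picture is of the moment at which its call begins. get_calibration takes no time and is no camera call.
A pose or a line that the arm cannot do raises bot.Unreachable and nothing moves.
- bot.close_job(): hands the job in; it is judged then, once.
The state is a dict: "t": time; "joint_pos": joint angles; "qvel": joint speeds; "tau": joint torques, N m; "tcp_pos": TCP position; "eef_rot": TCP orientation; "contact_force": force on the tool from outside, world axes, zero at the start; "moment": the same for the moment, N m; "width": finger opening in mm; "finger_force": force on a finger pad.
Only numpy, scipy, OpenCV 4.12 (cv2) and the standard library are available. Lean on these libraries where they do the work, as an engineer would, in place of code of your own. Each camera call takes 0.05 s, during which the arm holds its last target. There are 200 camera calls.

## Working session

There is one attempt and no reset: what is moved stays moved. The work goes in short steps, each a Python script; the robot and the scene stay as the last script left them, time stands still between calls to the robot, and variables do not carry over. Pictures are saved under pics/ and viewed, at most 14 in all, crops included, and the job is handed in when it is done.

```bash
ls; mkdir -p pics; python3 - <<'E'
from plant import bot
import cv2,numpy as np
for n in("top","side"):
    cv2.imwrite(f"pics/{n}0.png",bot.camera(n)[...,::-1]); c=bot.get_calibration(n); print({k:np.round(v,4).tolist() for k,v in c.items()})
s=bot.read_state();print(s['t'],s['eef_rot'],s['contact_force'],s['width'])
E
```

```text
pics
{'fx': 383.7869, 'fy': 383.7869, 'cx': 278.7403, 'cy': 204.4858, 'distortion': [-0.0082, 0.0, 0.0, 0.0, 0.0], 'view': [[0.0164, -0.9999, 0.002, 11.3275], [0.9938, 0.0165, 0.1095, -487.7801], [-0.1096, 0.0002, 0.994, -810.7523], [0.0, 0.0, 0.0, 1.0]]}
{'fx': 510.772, 'fy': 510.772, 'cx': 278.2439, 'cy': 210.3654, 'distortion': [0.0403, 0.0, 0.0, 0.0, 0.0], 'view': [[0.9752, -0.221, 0.0067, -488.1565], [0.1298, 0.597, 0.7917, -85.0083], [-0.179, -0.7712, 0.6109, -964.0983], [0.0, 0.0, 0.0, 1.0]]}
0.1 [ 9.86996425e-01 -1.60740392e-01 -5.12302740e-05  7.61436545e-04] [-0.49969148 -0.17396387 -0.22479907] 87.88246258083652
```

View pics/top0.png

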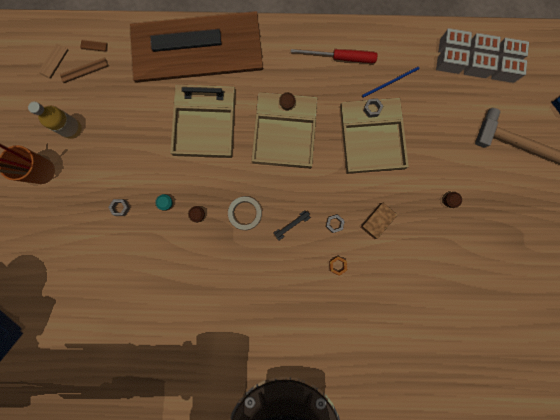

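View pics/side0.png

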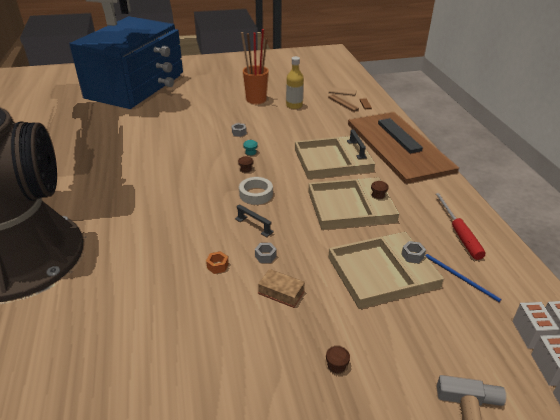

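Top view: the nuts are at (119,208) and (335,223), with an orange decoy at (338,265). The knobs are at (197,214) and (453,200), with a turquoise decoy at (165,202). The handle is at (292,225), the tape at (245,213) and the sanding block at (380,220). The trays are handle (203,130), knob (284,140) and nut (375,150), and the samples behind them match in the side view. I also rule out the glued samples at (373,107), (287,101) and (203,92). Next I'll measure and check a close crop.

```bash
cat > h.py <<'E'
import numpy as np, cv2
from plant import bot
def ray(n,px):
    c=bot.get_calibration(n);K=np.array([[c['fx'],0,c['cx']],[0,c['fy'],c['cy']],[0,0,1.]])
    u=cv2.undistortPoints(np.array(px,float).reshape(-1,1,2),K,np.array(c['distortion'])).reshape(-1,2)
    d=np.c_[u[:,0],-u[:,1],-np.ones(len(u))]; V=np.array(c['view']);R=V[:3,:3]
    return -R.T@V[:3,3], d@R
def plane(n,px,z):
    o,d=ray(n,px); return o+d*((z-o[2])/d[:,2])[:,None]
E
cat > meas.py <<'E'
from h import *
im=bot.camera("top"); hsv=cv2.cvtColor(im,cv2.COLOR_RGB2HSV); H,S,V=[hsv[...,i].astype(int) for i in range(3)]
grey=((S<75)|((V<70)&(S<110))); dark=(V<75)
def comp(mask,box,z,name):
    x0,y0,x1,y1=box; m=np.zeros(mask.shape,np.uint8); m[y0:y1,x0:x1]=mask[y0:y1,x0:x1]
    cs,_=cv2.findContours(m,cv2.RETR_EXTERNAL,cv2.CHAIN_APPROX_NONE)
    c=max(cs,key=cv2.contourArea); P=plane("top",c.reshape(-1,2),z)[:,:2].astype(np.float32)
    r=cv2.minAreaRect(P); print(name,"ctr",np.round(r[0]),"size",np.round(r[1]),"ang",round(r[2],1),"px",np.round(c.reshape(-1,2).mean(0)))
    return m
M=0*V
M|=comp(grey,(100,190,138,226),20,"nutL")
M|=comp(grey,(320,208,350,238),20,"nutR")
M|=comp(dark,(182,200,212,230),21,"knobL")
M|=comp(dark,(438,185,470,215),21,"knobR")
M|=comp(dark,(265,200,317,250),28,"handle")
for n,q in dict(handle=[(177,86),(236,87),(232,157),(172,156)],knob=[(258,94),(317,97),(312,167),(252,164)],nut=[(341,101),(402,98),(407,169),(348,173)]).items():
    print(n,np.round(plane("top",q,24)[:,:2]).tolist())
if __name__=="__main__":
    c=im[85:275,100:470,::-1].copy(); k=cv2.resize(c,None,fx=2.15,fy=2.15,interpolation=cv2.INTER_CUBIC)
    cv2.imwrite("pics/crop1.png",cv2.convertScaleAbs(k,alpha=1.6))
    for n,p,z in [("nutL",(119,208),10),("knobR",(453,200),21),("nutR",(335,223),10)]: print(n,plane("top",[p],z).round())
    for n,p,z in [("nutL",(239,129),20),("knobL",(246,161),25),("nutR",(265,250),20),("knobR",(338,355),25),("handle",(253,216),32)]: print("side",n,plane("side",[p],z).round())
E
python3 meas.py
```

```text
nutL ctr [477. 371.] size [35. 44.] ang 1.0 px [119. 207.]
nutR ctr [ 449. -104.] size [40. 36.] ang 45.6 px [335. 223.]
knobL ctr [464. 198.] size [35. 39.] ang 1.0 px [198. 213.]
knobR ctr [ 506. -362.] size [42. 36.] ang 87.9 px [452. 199.]
handle ctr [444. -11.] size [21. 89.] ang 36.6 px [292. 224.]
handle [[754.0, 255.0], [754.0, 121.0], [592.0, 125.0], [592.0, 258.0]]
knob [[739.0, 70.0], [734.0, -63.0], [573.0, -53.0], [577.0, 80.0]]
nut [[725.0, -117.0], [735.0, -256.0], [572.0, -264.0], [560.0, -133.0]]
nutL [[476. 375.  10.]]
knobR [[ 505. -365.   21.]]
nutR [[ 450. -106.   10.]]
side nutL [[479. 363.  20.]]
side knobL [[469. 199.  25.]]
side nutR [[ 451. -106.   20.]]
side knobR [[ 509. -361.   25.]]
side handle [[445. -16.  32.]]
```

View pics/crop1.png

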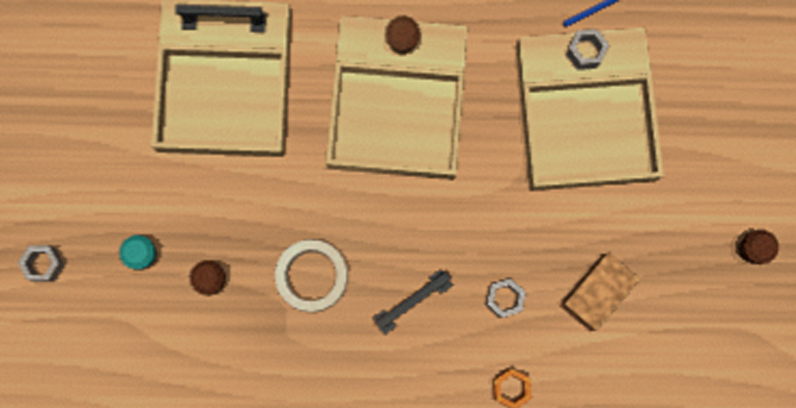

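The crop confirms the choice: two steel nuts, two dark knobs, and the trays match their samples. The sizes also agree with the description (nut 36–40, knob about 36, handle 89 mm; trays 134×162). Now I'll fit the nut angles and start moving with the right-hand nut.

```bash
cat > act.py <<'E'
from h import *
T=dict(handle=((647,190),-.022),knob=((630,10),-.062),nut=((621,-194.5),.073))
def q(a): return [np.cos(a/2),np.sin(a/2),0,0]
def best(p,c):  # closing direction angle c (mod pi): choose wrist with least joint motion
    j0=np.array(bot.read_state()['joint_pos']); o=[]
    for k in (-1,0,1,2):
        s=bot.solve_ik(p,q(c+np.pi/2+k*np.pi))
        if s is not None: o.append((np.abs(np.array(s)-j0).max(),k))
    return q(c+np.pi/2+min(o)[1]*np.pi)
def st(m):
    s=bot.read_state(); print(m,"t%.1f"%s['t'],"w%.1f"%s['width'],"ff",np.round(s['finger_force'],1),"tcp",np.round(s['tcp_pos']),"F",np.round(s['contact_force'],1))
    return s
def pick(xy,c,z,op,exp,force=25,zh=120):
    p=[*xy,zh]; o=best(p,c); bot.move_ptp(p,o); bot.move_gripper(op); bot.line_to([*xy,z+25],250); bot.line_to([*xy,z],80); st("down")
    bot.move_gripper(exp-15 if exp>15 else 0,force); s=st("grip")
    assert abs(s['width']-exp)<4, "bad grip"
    bot.line_to([*xy,zh],200); return st("up")
def place(tray,ty,z,op,tx=0,zh=120):
    (x,y),w=T[tray]; X=x+tx*np.cos(w)-ty*np.sin(w); Y=y+tx*np.sin(w)+ty*np.cos(w)
    p=[X,Y,zh]; bot.move_ptp(p,best(p,w)); s=st("over"); bot.line_to([X,Y,z+25],200); bot.line_to([X,Y,z],50); st("low")
    bot.move_gripper(op); bot.line_to([X,Y,zh],200); st("done")
E
python3 - <<'E'
from act import *
im=bot.camera("top"); hsv=cv2.cvtColor(im,cv2.COLOR_RGB2HSV).astype(int)
def ang(box):
    x0,y0,x1,y1=box; m=np.zeros(im.shape[:2],np.uint8); m[y0:y1,x0:x1]=((hsv[...,1]<75)&(hsv[...,2]>75))[y0:y1,x0:x1]
    c=max(cv2.findContours(m,0,1)[0],key=cv2.contourArea).reshape(-1,2); P=plane("top",c,20)[:,:2]
    W=[sum(np.ptp(P@[np.cos(t+k*np.pi/3),np.sin(t+k*np.pi/3)]) for k in range(3))/3 for t in np.radians(np.arange(60))]
    print("hex",int(np.argmin(W)),round(min(W),1),round(max(W),1),P.min(0).round(),P.max(0).round()); return int(np.argmin(W))
ang((100,190,138,226)); a=ang((320,208,350,238)); a=a-60 if a>30 else a
for n,p,z in [("nut",(373,107),44),("knob",(287,101),45),("handle",(203,92),56)]:
    (x,y),w=T[n]; print(n,plane("top",[p],z)[0,:2].round(),np.round([x+82*np.cos(w),y+82*np.sin(w)]))
pick((449.5,-104.5),np.radians(a),3,60,36)
E
```

```text
hex 1 35.5 38.0 [459. 355.] [495. 393.]
hex 16 35.0 38.3 [ 430. -122.] [467. -87.]
nut [ 705. -185.] [ 703. -189.]
knob [715.   5.] [712.   5.]
handle [728. 188.] [729. 188.]
down t4.7 w60.1 ff 0.0 tcp [ 450. -104.    4.] F [ 0.3 -0.2  0.7]
grip t5.2 w36.1 ff 24.9 tcp [ 450. -104.    3.] F [-0.9  0.4  5.5]
up t5.9 w35.8 ff 24.9 tcp [ 448. -104.  119.] F [ 0.3 -1.1 -2. ]
```

```bash
python3 - <<'E'
from act import *
place("nut",-28,9,45)
pick((506.5,-362),0,4,60,36)
place("knob",-28,10,45)
E
```

```text
over t6.8 w35.6 ff 24.9 tcp [ 622. -223.  118.] F [-0.2 -0.  -1.8]
low t8.0 w35.8 ff 24.9 tcp [ 623. -222.    9.] F [-0.3  0.4 -1.5]
done t9.2 w45.1 ff 0.0 tcp [ 623. -222.  120.] F [ 0.3 -0.3 -0.3]
down t11.4 w60.6 ff 0.0 tcp [ 507. -362.    4.] F [0.2 0.2 0.7]
grip t12.0 w34.3 ff 25.0 tcp [ 507. -362.    4.] F [-0.   0.7  2.4]
up t12.7 w34.6 ff 25.0 tcp [ 506. -362.  119.] F [-0.3  0.4 -1.6]
over t14.1 w34.6 ff 25.0 tcp [628. -19. 120.] F [ 0.6 -0.4  0.1]
low t15.3 w34.8 ff 25.0 tcp [628. -18.  10.] F [-0.2 -0.1 -0.8]
done t16.5 w45.3 ff 0.0 tcp [628. -18. 120.] F [-1.1 -0.1 -0.5]
```

```bash
python3 - <<'E'
from act import *
bot.move_ptp([464,300,140],best([464,300,140],0))
a=bot.camera("top")[85:275,230:470]; b=bot.camera("side")[170:360,230:470]
k=cv2.resize(np.vstack([a,b])[...,::-1],None,fx=1.57,fy=1.57,interpolation=cv2.INTER_CUBIC)
cv2.imwrite("pics/chk1.png",cv2.convertScaleAbs(k,alpha=1.5))
E
```

```text
(no output)
```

View pics/chk1.png

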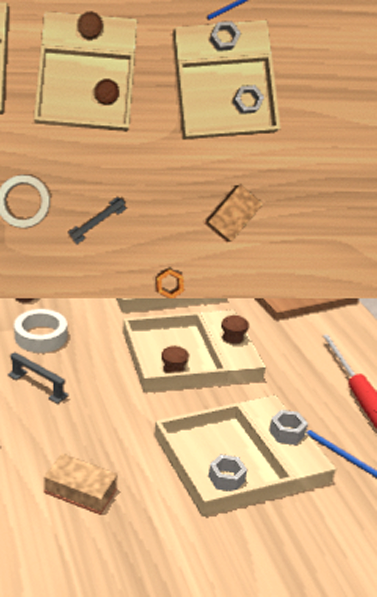

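The picture shows the knob standing upright at crop pixel (106,92) in the knob tray. The nut lies flat at (247,99) in the nut tray. Continuing with the rest.

```bash
python3 - <<'E'
from act import *
pick((477,373),np.radians(1),3,60,36)
place("nut",28,9,45)
pick((466,198.5),0,4,60,36)
place("knob",28,10,45)
pick((444,-12),np.radians(36.6),9,40,10)
place("handle",0,15.5,30)
bot.move_ptp([464,330,160],best([464,330,160],0))
a=bot.camera("top")[75:245,100:470]; b=bot.camera("side")[120:340,180:470]
r=lambda i,f:cv2.resize(i[...,::-1],None,fx=f,fy=f,interpolation=cv2.INTER_CUBIC)
a=r(a,1.4); b=r(b,518/290); b=b[:,:a.shape[1]]; a=a[:,:b.shape[1]]
k=np.vstack([a,b])[:600]
cv2.imwrite("pics/chk2.png",cv2.convertScaleAbs(k,alpha=1.5)); print(k.shape)
E
```

```text
down t19.8 w60.3 ff 0.0 tcp [477. 373.   3.] F [ 0.5 -0.1 -0.3]
grip t20.3 w35.8 ff 25.0 tcp [477. 373.   3.] F [ 0.  -0.1  2.7]
up t21.1 w35.3 ff 25.0 tcp [476. 372. 119.] F [-0.6 -0.5 -0.7]
over t23.1 w35.7 ff 25.0 tcp [ 619. -166.  120.] F [-0.  -0.6 -1.3]
low t24.3 w35.4 ff 25.0 tcp [ 619. -167.    9.] F [ 0.6  0.  -1.6]
done t25.5 w45.1 ff 0.0 tcp [ 618. -166.  120.] F [-0.8  0.1 -0.2]
down t28.4 w60.0 ff 0.0 tcp [466. 199.   5.] F [-0.   0.2  0.1]
grip t29.0 w34.6 ff 25.0 tcp [466. 199.   4.] F [-0.9 -0.7  4.3]
up t29.7 w34.5 ff 25.0 tcp [465. 198. 119.] F [ 0.3 -0.3 -1.4]
over t30.6 w34.1 ff 25.0 tcp [631.  38. 119.] F [ 0.6  0.9 -1.3]
low t31.9 w34.4 ff 25.0 tcp [632.  38.  10.] F [0.1 0.1 0.2]
done t33.0 w44.7 ff 0.0 tcp [631.  38. 120.] F [ 0.3 -0.  -0.5]
down t35.2 w40.0 ff 0.0 tcp [445. -12.  10.] F [ 0.5 -0.6  0.8]
grip t35.8 w9.7 ff 25.0 tcp [444. -12.   9.] F [ 0.5 -0.3  1.1]
up t36.5 w9.5 ff 25.0 tcp [443. -12. 119.] F [-0.2 -0.6 -1.5]
over t37.6 w9.6 ff 25.0 tcp [646. 189. 119.] F [ 0.1  0.4 -0.5]
low t38.8 w10.0 ff 25.0 tcp [647. 190.  15.] F [-0.1 -0.6 -1.4]
done t40.1 w29.9 ff 0.0 tcp [647. 190. 120.] F [-0.6 -0.2 -0.1]
(600, 518, 3)
```

View pics/chk2.png

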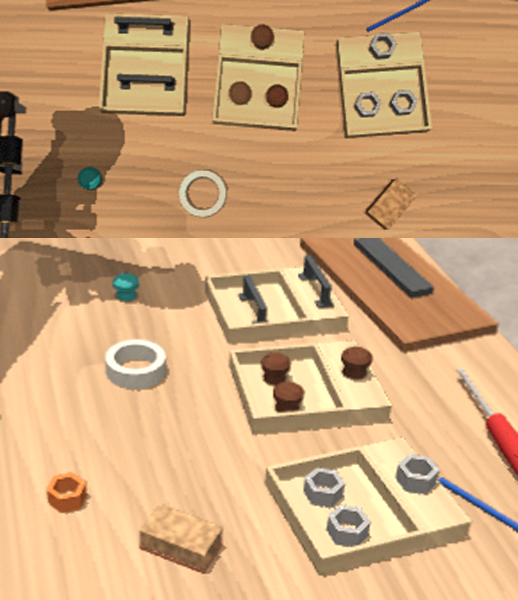

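All five are in the right trays: handle at (146,82), knobs at (240,93) and (277,96), nuts at (368,104) and (403,102). The left knob looks paler, so I'll check its tilt close up.

```bash
python3 - <<'E'
from act import *
a=bot.camera("top")[90:172,248:322]; b=bot.camera("side")[170:235,305:400]
r=lambda i:cv2.resize(i[...,::-1],(400,int(400*i.shape[0]/i.shape[1])),interpolation=cv2.INTER_CUBIC)
a,b=r(a),r(b); b=cv2.copyMakeBorder(b,0,a.shape[0]-b.shape[0],0,0,0)
cv2.imwrite("pics/knobs.png",cv2.convertScaleAbs(np.hstack([a,b]),alpha=2))
E
```

```text
(no output)
```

View pics/knobs.png

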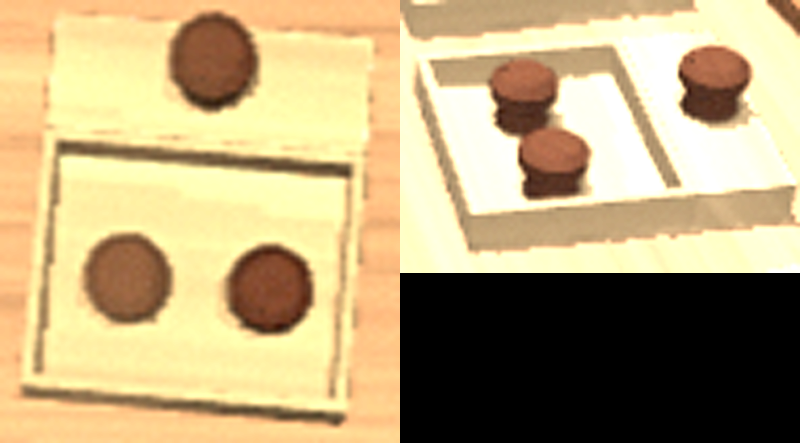

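The left knob stands upright on its foot with clear space all round, like the glued sample. The paleness is only shading, so I'm handing the job in.

```bash
python3 -c "
from plant import bot
print(bot.close_job())"
```

```text
the job is handed in; nothing more can be done
None
```

The job is handed in, with no verdict returned: all five fittings are upright in their matching trays in the last pictures, and the tape roll and sanding block were not touched.

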